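# Hold down the analyser's recessed reset switch with the reset tool

### The job

Take the yellow-handled reset tool out of the sample rack, leaving the two capped tubes in it, and reach its pin down one of the two identical access holes in the top of the analyser. Behind only one hole is the live reset switch, which gives when pushed; the other is blanked off and feels solid: feel for the live one, press it all the way down with the tool, and finish while still gripping the tool and holding the switch down. Do not knock over or shift the other things on the desk.

Things in the scene. Friction and masses are not known exactly. Their poses are not given: they have to be found in the camera images.
- stylus: Reset tool, upright in a rack hole, pin down. Steel pin 8 mm thick, 62 mm long (end slightly tapered) under a yellow handle 20 x 20 mm square, 60 mm tall; about 50 g. Origin at the pin's lower end; z up along the tool, x and y square to the handle's flats. The handle's foot rests on the rack's top (75 mm above the desk); the pin hangs loosely in its hole.
- stylus_handle (a point): Middle of the reset tool's yellow handle, 92 mm above the pin's end.
- rack: White fixed tube rack, a block 110 (x) x 180 (y) x 75 mm (z) with 3 rows of 5 holes, 14 mm wide, 69 mm deep, 34 mm apart. Origin at the centre of its underside. At the start the tool and two tubes stand in the middle row (along the rack's y axis), in the centre hole and the two end holes (68 mm apart), in any order.
- analyser: White and grey bench analyser, fixed, 200 (x) x 240 (y) x 100 mm (z), with a dark screen on the half of its flat top at +x. Origin at the centre of its underside. It and the rack stand side by side, either of them on the robot's left.
- port_1 (a point): Centre of the mouth of one access hole, in a grey square frame on the analyser's top, 100 mm above the desk; 45 mm from its middle towards -x and 45 mm towards +y (analyser's axes). Vertical round hole, 18 mm wide, 2 mm chamfer. 41 mm below the mouth an orange cap fills the bottom: the live switch or a solid blank of the same look.
- port_2 (a point): Centre of the mouth of the other access hole, 90 mm from port_1, towards the analyser's -y side; the same in every way. Exactly one of the two holds the live switch, which one varies.
- reset (a joint): The live reset switch: 0 when up, 0.008 m when fully down (it moves straight down). It springs back; it starts to give at about 2.5 N and needs about 8 N to reach its stop. It counts as held down beyond 0.0065.
- tube_a: Capped sample tube with a red cap, 12 mm thick (cap 17 mm), 94 mm tall, standing in the rack and rising 19 mm above its top. Origin at its lower end. To be left alone.
- tube_b: The same with a blue cap. To be left alone.
- gel: Clear plastic bottle with a white cap, 64 mm wide and 170 mm tall, on the desk at the robot's left. Origin under its centre. To be left alone.
- jar: Clear jar with a red cap, 60 mm wide and 70 mm tall, on the desk at the robot's left. Origin under its centre. To be left alone.
- mouse: Black computer mouse, 105 x 60 x 33 mm, on a blue mat at the robot's right. Origin under its centre. To be left alone.
Things that resemble listed ones, but are neither listed nor needed, are in the scene too. Leave any green look-alike of the stylus alone.

How it is judged (in metres and radians):
On the way:
1. the tool is gripped and lifted clear of the rack (z of stylus in the frame of rack above 0.08 m and contact force between the fingers and stylus above 1 N), for 0.1 s.
At the end, for the whole second after the job is handed in: The live reset switch is pressed at least 6.5 of its 8 mm by the tool's pin, which stands at least 35 mm deep in one of the analyser's access holes, the fingers still grip the tool, the two tubes are still in their holes (within 25 mm) and the gel bottle, jar and mouse within 40 mm of their starts (value of joint reset above 0.0065 m and z of stylus in the frame of analyser below 0.065 m and (horizontal distance between stylus and port_1 below 0.012 m or horizontal distance between stylus and port_2 below 0.012 m) and contact force between the fingers and stylus above 1 N and distance of each of tube_a, tube_b from where it was at the start of the episode below 0.025 m and distance of each of gel, jar, mouse from where it was at the start of the episode below 0.04 m); the arm keeps its last pose, push and grip.
It fails at once if a tube is pulled out of the rack or shifted by over 25 mm (distance of any of tube_a, tube_b from where it was at the start of the episode above 0.025 m).
It fails at once if the gel bottle, the jar or the mouse is knocked over or shifted by over 40 mm (distance of any of gel, jar, mouse from where it was at the start of the episode above 0.04 m or angle between any of gel, jar, mouse's own z axis and vertical above 0.5 rad).
It also fails if it takes over 56 s, if anything falls off the work surface, if the arm or the gripper's body presses on something with over 40 N, if the wrist force passes 120 N, or if a joint passes its speed limit or range.

### The arm

A 6-joint arm with a two-finger parallel gripper is mounted at the origin on the work surface. World frame = base frame: x ahead of the robot, y to its left, z up, the work surface at z = 0. Lengths are in mm, angles in degrees, forces in N, time in s.
With the tool pointing down it reaches from about 300 to 825 mm from the base axis. Payload 5.4 kg.
Tool frame: the origin (TCP) lies midway between the tips of the shut fingers; the grasp point (between the pads) lies 19 mm behind it; z points along the fingers, y is the line along which they close (so a half turn about z gives the same grasp; the last joint's range is limited). The gripper opens to 92 mm and grips with 3 to 60 N. Pads are 20 mm wide; open, the fingers measure 128 mm over their backs; the gripper's body (75 mm by 189 mm) begins 69 mm behind the grasp point.
Start: joints at [-78.959, 9.076, 91.501, -0, 79.423, -12.038], TCP at [225.373, -528.974, 214.601] pointing down, gripper open.
Joint ranges: [-166.64, 166.64], [-54.1, 131.32], [10.49, 154.53], [-73.88, 253.88], [9.74, 151.15], [-171.62, 171.62]. Speed limits (degrees/s): [147.25, 147.25, 180, 180, 180, 180].

### API

Orientations are given as [roll, pitch, yaw] about the fixed x, y, z axes, in that order (R = Rz(yaw) Ry(pitch) Rx(roll)).
In Python, from workcell import arm gives the robot as it stands.
- The arm moves only by the shell command python3 -m creep 'ROWS' [OPENING]. ROWS is a JSON object of lists of equal length, an entry for each row: "translation": the shift along the tool's x, y, z in mm, a list of three; "dr": the turn, a rotation vector about the tool's x, y, z in rad, a list of three. A call has 1 to 12 rows; each row is the pose to reach, as a shift and turn from the pose commanded when the call began, along the tool's axes at that moment; what a row does not reach only later rows make up. A row lasts 1/10 s, in which the tool goes at most 50 mm and 8.59 degrees, less where a joint would pass 70% of its speed; a pose out of reach is approached as far as the arm can. A call with a gripper value outside its range is refused whole. OPENING is the closure in counts, from 0 (fully open) to 255 (shut), set as the call begins (- or left out, the last holds). The fingers move at their own pace and stop on an object; the grip force is fixed at half the most. Time passes only in rows, so rows that repeat a pose let the fingers close. It gives the time, the measured TCP pose, the force, the opening and the grip force at its end, in the units of the state.
- arm.read_state(): the state, without advancing time (a new reading comes with each control period).
- arm.camera(name): name is "scene" or "top"; returns the picture (480x640x3 uint8, red, green, blue); there is no depth.
- arm.camera_model(name): a dict with "fx", "fy", "cx", "cy" (pixels), "k1" (the pictures are not rectified: a ray, as slopes to the right and down, at radius r is drawn at 1 + k1 r^2 times it, then the intrinsics apply), "world_from_camera" (4x4, takes a point from camera to world coordinates). Camera axes: x right, y down, z forward; pixel columns grow to the right and rows downward; lengths in mm; the calibration is good to about 2 mm. A picture is of the moment at which its call begins. camera_model takes no time and is no camera call.
- arm.close_job(): hands the job in; it is judged then, once.
Trained networks look in the newest picture that a camera, given by its name, has taken for a name from the list of things; names that differ only in an ending like _2 or _b are one class to them, and where a whole thing is asked for, a point or a joint stands for the part that bears it (a point fixed in the world has none). Each returns a list of dicts, best first, with "confidence" (0 to 1); they miss things now and then, are a little off and sometimes report something else, mostly with a low value. They report only what shows in the picture. A call takes as long as a camera call. They do not tell look-alikes from the thing itself.
- arm.spot_in(camera, label): "at" ([x, y, z] in mm, in the coordinates of the camera as it stood for that picture, good to about 4 mm: the middle of the surface that is visible of it).
- arm.masks_of(camera, label): "pixels" (480x640 bool, what is visible of it).
The state is a dict: "time_s": time; "joint_positions": joint angles; "dq": joint speeds; "joint_efforts": joint torques, N m; "tool_pos": TCP position; "tcp_rot": TCP orientation; "force": force on the tool from outside, world axes, zero at the start; "torque": the same for the moment, N m; "opening": finger opening in mm; "grasp_force": force on a finger pad.
Only numpy, scipy, OpenCV 4.12 (cv2) and the standard library are available. Lean on these libraries where they do the work, as an engineer would, in place of code of your own. Each camera call takes 0.05 s, during which the arm holds its last target. There are 200 camera calls.

## Working session

There is one attempt and no reset: what is moved stays moved. The work goes in short steps, Python scripts to look and compute and a shell command to move; the robot and the scene stay as the last step left them, time stands still between calls to the robot, and variables do not carry over. Pictures are saved under pics/ and viewed, at most 10 in all, crops included, and the job is handed in when it is done.

```bash
mkdir -p pics
cat > h.py <<'E'
import numpy as np, cv2
from workcell import arm
def snap(c,fn=None):
    im=arm.camera(c)
    if fn: cv2.imwrite('pics/'+fn,im[...,::-1])
    return im
def world(c,p):
    T=np.array(arm.camera_model(c)['world_from_camera']); return T[:3,:3]@np.array(p)+T[:3,3]
def px2w(c,u,v,z):
    m=arm.camera_model(c);T=np.array(m['world_from_camera'])
    d=np.array([(u-m['cx'])/m['fx'],(v-m['cy'])/m['fy']]);s=d.copy()
    for _ in range(20): s=d/(1+m['k1']*(s@s))
    r=T[:3,:3]@np.array([s[0],s[1],1]); return T[:3,3]+r*(z-T[2,3])/r[2]
def w2px(c,p):
    m=arm.camera_model(c);T=np.array(m['world_from_camera'])
    q=T[:3,:3].T@(np.array(p)-T[:3,3]); s=q[:2]/q[2]; s=s*(1+m['k1']*(s@s))
    return s*[m['fx'],m['fy']]+[m['cx'],m['cy']]
E
python3 - <<'E'
from h import *
np.set_printoptions(precision=1,suppress=True)
for c in('top','scene'):
    snap(c,c+'0.png'); print(c,np.array(arm.camera_model(c)['world_from_camera']))
    for l in('stylus','tube_a','rack','analyser','port_1','gel','jar','mouse'):
        try:
            for r in arm.spot_in(c,l)[:4]: print(l,r['confidence'],world(c,r['at']))
        except Exception as e: print(l,e)
s=arm.read_state();print(s['tool_pos'],s['tcp_rot'],s['time_s'],s['force'])
E
```

```text
top [[  -0.    -1.     0.2  366.5]
 [  -1.     0.     0.     0.3]
 [  -0.    -0.2   -1.  1463.2]
 [   0.     0.     0.     1. ]]
stylus 0.67 [687.3 189.  117.3]
stylus 0.63 [498.   82.7 127.3]
stylus 0.54 [635.9  86.  117.3]
stylus 0.51 [575.8 172.1 132.4]
tube_a 0.54 [561.2 235.  102.3]
rack 0.79 [555.5 235.   76.6]
analyser 0.94 [ 581.7 -200.7   99.8]
port_1 0.76 [ 580.7 -197.7  101.6]
port_1 0.38 [546.  303.4 100.2]
gel 0.61 [584.4 471.9 115.2]
gel 0.46 [ 582.2 -200.6   99.9]
jar 0.71 [448.6 452.3  68.8]
mouse 0.81 [ 542.3 -511.3   25.2]
mouse 0.52 [ 579.1 -202.4   99.9]
scene [[   0.7    0.5   -0.5 1164.8]
 [   0.7   -0.5    0.5 -574.8]
 [  -0.    -0.7   -0.7  895.8]
 [   0.     0.     0.     1. ]]
stylus 0.85 [641.3  83.4  92.6]
stylus 0.73 [693.5 183.9  94.2]
stylus 0.66 [584.1  78.5  89.4]
stylus 0.57 [509.3  78.1  90.8]
rack 0.67 [594.1 211.4  74. ]
analyser 0.63 [ 625.9 -224.1  101.7]
port_1 0.7 [ 623.6 -220.2   97.7]
gel 0.57 [606.3 473.2  85.9]
jar 0.81 [462.4 452.9  47.2]
mouse 0.69 [ 561.7 -519.4   27.6]
[ 225.4 -529.   214.6] [-180.    -0.    23.1] 0.9 [ 0.4 -0.6 -0. ]
```

View pics/top0.png

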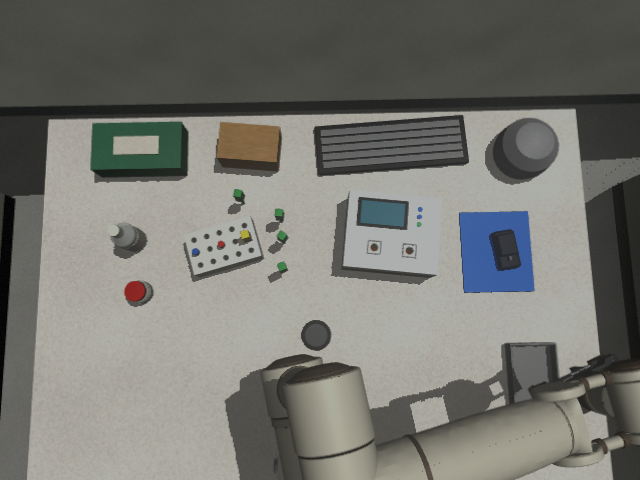

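View pics/scene0.png

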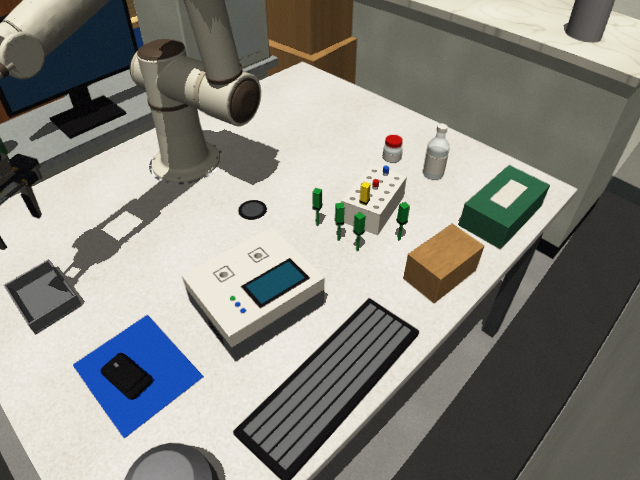

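Run:
```python
from h import *
np.set_printoptions(precision=1,suppress=True)
t=snap('top');s=snap('scene')
a=cv2.resize(t[180:300,170:320][...,::-1],None,fx=5,fy=5,interpolation=cv2.INTER_CUBIC)[:, :750]
cv2.imwrite('pics/a.png',a)
b=cv2.resize(t[180:290,330:450][...,::-1],None,fx=5,fy=5,interpolation=cv2.INTER_CUBIC)
cv2.imwrite('pics/b.png',b)
def tri(p,q):
    A=[];
    P=[];
    for c,x in(('top',p),('scene',q)):
        o=np.array(arm.camera_model(c)['world_from_camera'])[:3,3];d=px2w(c,*x,0)-o;d/=np.linalg.norm(d);M=np.eye(3)-np.outer(d,d);A.append(M);P.append(M@o)
    return np.linalg.solve(sum(A),sum(P))
for n,lo,hi,roi in(('yellow',(22,150,100),(32,255,255),1),):
    o={}
    for c,im in(('top',t),('scene',s)):
        m=cv2.inRange(cv2.cvtColor(im,cv2.COLOR_RGB2HSV),lo,hi);k,l,st,ce=cv2.connectedComponentsWithStats(m)
        print(c,[(st[i,4],ce[i],st[i,:4]) for i in range(1,k) if st[i,4]>8])
        i=1+np.argmax(st[1:,4]);o[c]=ce[i]
    print(n,tri(o['top'],o['scene']))
for u,v,z in((245,236,133),(221,245,94),(195,252,94),(374,247,100),(410,251,100)):print(px2w('top',u,v,z))
for u,v,z in((223.5,273.5,100),(258,255,100),(375.5,183,94),(386,170,94)):print('s',px2w('scene',u,v,z))
```

```text
top [(np.int32(53), array([244.5, 234.1]), array([241, 230,   9,   9], dtype=int32))]
scene [(np.int32(145), array([364.2, 191.3]), array([360, 182,  10,  20], dtype=int32))]
yellow [585.4 173.6 112.2]
[578.7 171.4 133. ]
[562.8 237.9  94. ]
[546.1 304.3  94. ]
[ 548.7 -153.4  100. ]
[ 536.6 -244.5  100. ]
s [ 539.6 -241.4  100. ]
s [ 551.2 -152.9  100. ]
s [569.6 236.2  94. ]
s [553.7 300.   94. ]
```

View pics/a.png

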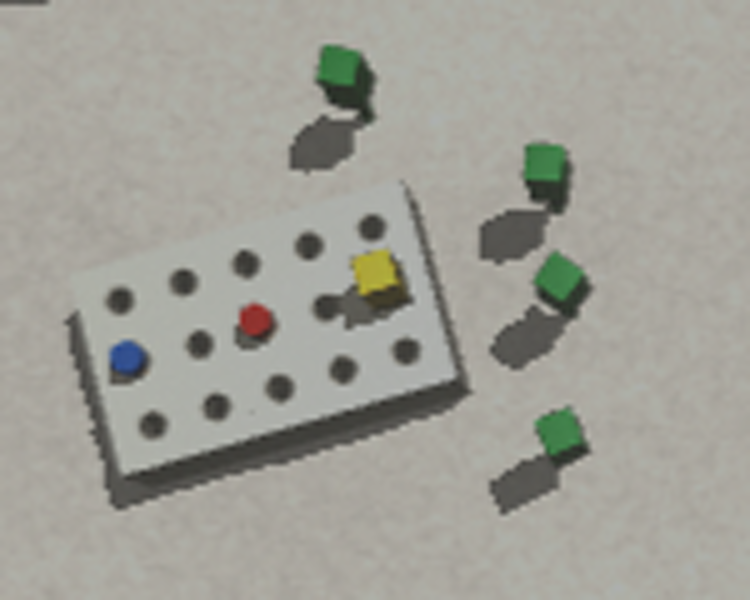

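View pics/b.png

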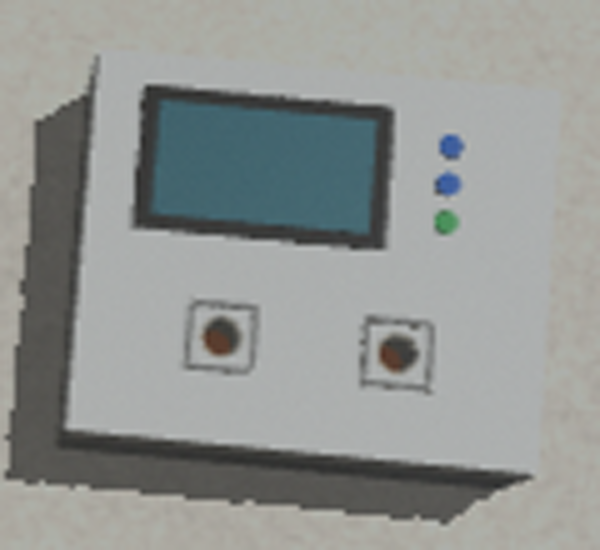

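The top view shows the yellow tool in the -y end hole of the rack at about (245,234), with the red tube at (221,244) and the blue at (195,251). Green look-alikes stand to the right and behind. The ports are at (374,247) and (410,251), and rack yaw is about 16°.

```bash
cat >> h.py <<'E'
from scipy.spatial.transform import Rotation as Ro
def go(p,yaw):
    s=arm.read_state();R=Ro.from_euler('xyz',s['tcp_rot'],degrees=True);T=Ro.from_euler('xyz',[180,0,yaw],degrees=True)
    print('shift',np.round(R.inv().apply(np.array(p)-s['tool_pos']),1),'dr',np.round((R.inv()*T).as_rotvec(),3),'at',np.round(s['tool_pos'],1),np.round(s['tcp_rot'],1),'F',np.round(s['force'],1),s['time_s'])
E
python3 - <<'E'
from h import *
np.set_printoptions(precision=1,suppress=True)
for u,v,z in((244.8,233.8,135),(220.6,243.6,94),(195,251,94),(373.8,246.8,100),(409.2,250.2,100)):print(px2w('top',u,v,z))
p=px2w('top',244.8,233.8,135);print(w2px('scene',p),w2px('scene',p-[0,0,60]))
h=px2w('top',194,240,75);g=px2w('top',244.4,225.4,75);print(np.degrees(np.arctan2(g[0]-h[0],h[1]-g[1])))
go([p[0],p[1],215],106)
E
```

```text
[583.9 171.6 135. ]
[566.5 239.   94. ]
[548.7 304.4  94. ]
[ 549.2 -152.9  100. ]
[ 538.7 -242.6  100. ]
[364.6 184.3] [363.2 202.3]
15.296541819069894
shift [ 604.5 -504.    -0.4] dr [-0.  -0.  -1.4] at [ 225.4 -529.   214.6] [-180.    -0.    23.1] F [ 0.5 -0.5  0.5] 1.0
```

```bash
python3 -m creep '{"translation":[[460,-384,0],[460,-384,0],[460,-384,0],[460,-384,0],[460,-384,0],[460,-384,0],[460,-384,0],[460,-384,0],[460,-384,0],[460,-384,0],[460,-384,0],[460,-384,0]],"dr":[[0,0,-1.438],[0,0,-1.438],[0,0,-1.438],[0,0,-1.438],[0,0,-1.438],[0,0,-1.438],[0,0,-1.438],[0,0,-1.438],[0,0,-1.438],[0,0,-1.438],[0,0,-1.438],[0,0,-1.438]]}' 80
python3 -c "
from h import *
go([584,171.6,215],105.5)"
```

```text
time_s: 2.2
tool_pos: [498.8, 6.7, 214.9]
tcp_rot: [180.0, 0.0, 105.5]
force: [0.3, 0.4, -0.3]
opening: 63.2
grasp_force: 0.0
shift [136.1 126.2  -0. ] dr [ 0.001  0.001 -0.   ] at [498.8   6.7 214.9] [180.    0.  105.5] F [ 0.3  0.4 -0.3] 2.2
```

```bash
python3 -m creep '{"translation":[[136,126,0],[136,126,0],[136,126,0],[136,126,0],[136,126,0],[136,126,0]],"dr":[[0,0,0],[0,0,0],[0,0,0],[0,0,0],[0,0,0],[0,0,0]]}'
python3 - <<'E'
from h import *
go([584,171.6,86],105.5)
im=snap('scene');snap('top')
cv2.imwrite('pics/c.png',cv2.resize(im[60:260,280:480][...,::-1],None,fx=3,fy=3,interpolation=cv2.INTER_CUBIC))
m=cv2.inRange(cv2.cvtColor(im,cv2.COLOR_RGB2HSV),(22,150,100),(32,255,255));print(w2px('scene',arm.read_state()['tool_pos']))
E
```

```text
time_s: 2.8
tool_pos: [583.0, 169.6, 214.2]
tcp_rot: [-180.0, 0.0, 105.6]
force: [-0.4, -0.0, 0.0]
opening: 63.2
grasp_force: 0.0
shift [  1.7   1.6 128.2] dr [-0.001  0.     0.001] at [583.  169.6 214.2] [-180.     0.   105.6] F [-0.4 -0.   0. ] 2.8
[365.50960995 158.74398394]
```

View pics/c.png

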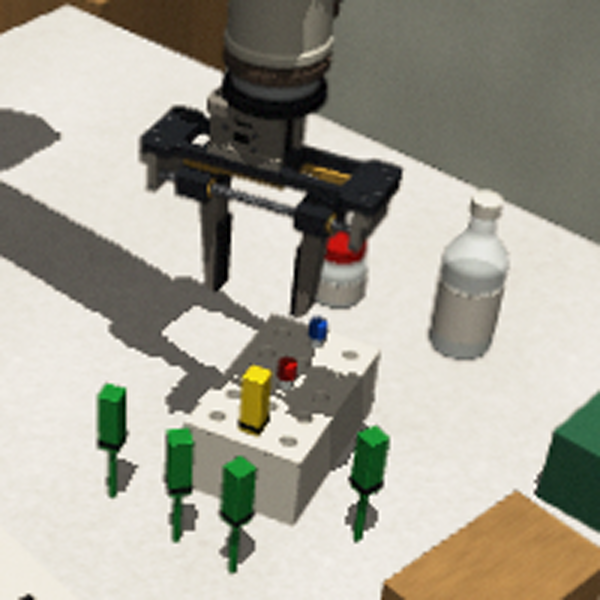

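The gripper straddles the yellow handle (crop (256,398), midway between the fingers), and the surroundings are clear. Descending and gripping.

```bash
python3 -m creep '{"translation":[[0,0,50],[0,0,90],[0,0,115],[0,0,128],[0,0,128],[0,0,128]],"dr":[[0,0,0],[0,0,0],[0,0,0],[0,0,0],[0,0,0],[0,0,0]]}' && python3 -m creep '{"translation":[[0,0,0],[0,0,0],[0,0,0],[0,0,0],[0,0,0],[0,0,0],[0,0,0],[0,0,0],[0,0,0],[0,0,0]],"dr":[[0,0,0],[0,0,0],[0,0,0],[0,0,0],[0,0,0],[0,0,0],[0,0,0],[0,0,0],[0,0,0],[0,0,0]]}' 255
```

```text
time_s: 3.5
tool_pos: [584.3, 168.8, 88.3]
tcp_rot: [179.9, 0.0, 105.4]
force: [0.6, -0.1, 0.5]
opening: 62.8
grasp_force: 0.0
time_s: 4.5
tool_pos: [583.3, 169.3, 86.7]
tcp_rot: [180.0, -0.0, 105.5]
force: [0.1, 0.2, 1.0]
opening: 19.8
grasp_force: 30.0
```

```bash
python3 -m creep '{"translation":[[0,0,-15],[0,0,-40],[0,0,-80],[0,0,-120],[0,0,-150],[0,0,-150],[0,0,-150]],"dr":[[0,0,0],[0,0,0],[0,0,0],[0,0,0],[0,0,0],[0,0,0],[0,0,0]]}'
python3 - <<'E'
from h import *
s=arm.read_state();print(s['opening'],s['grasp_force'],s['time_s'])
for y in (83.5,105.5): go([549,-153,220],y)
im=snap('scene')
cv2.imwrite('pics/d.png',cv2.resize(im[60:260,280:480][...,::-1],None,fx=3,fy=3,interpolation=cv2.INTER_CUBIC))
print((w2px('scene',s['tool_pos'])-[280,60])*3, (w2px('scene',np.array(s['tool_pos'])-[0,0,73])-[280,60])*3)
E
```

```text
time_s: 5.2
tool_pos: [583.2, 169.2, 236.9]
tcp_rot: [180.0, 0.0, 105.5]
force: [-0.6, 0.2, -1.7]
opening: 19.6
grasp_force: 30.0
19.60329154416063 29.999949038028717 5.2
shift [-301.4 -118.9   16.9] dr [0.001 0.    0.383] at [583.2 169.2 236.9] [180.    0.  105.5] F [-0.6  0.2 -1.7] 5.2
shift [-301.4 -118.9   16.9] dr [ 0.001  0.    -0.001] at [583.2 169.2 236.9] [180.    0.  105.5] F [-0.6  0.2 -1.7] 5.2
[259.34520944 272.72197002] [253.57336503 346.218705  ]
```

View pics/d.png

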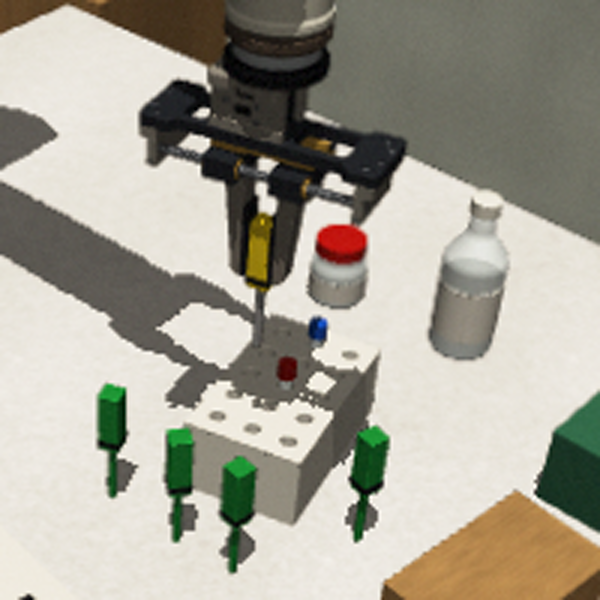

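Tool lifted cleanly; the pin tip is at crop (261,345), with a possible slight tilt to check. Both tubes are still in place. Moving over port_1.

```bash
python3 -m creep '{"translation":[[-40,-16,0],[-80,-31,0],[-120,-47,0],[-160,-63,0],[-200,-78,0],[-240,-94,0],[-280,-110,0],[-303.6,-119,0],[-303.6,-119,30],[-303.6,-119,48],[-303.6,-119,48],[-303.6,-119,48]],"dr":[[0,0,0],[0,0,0],[0,0,0],[0,0,0],[0,0,0],[0,0,0],[0,0,0],[0,0,0],[0,0,0],[0,0,0],[0,0,0],[0,0,0]]}'
python3 - <<'E'
from h import *
s=arm.read_state()
go([549.6,-155.2,188],105.5)
im=snap('scene')
cv2.imwrite('pics/e.png',cv2.resize(im[150:290,190:330][...,::-1],None,fx=4,fy=4,interpolation=cv2.INTER_CUBIC))
f=lambda p:(w2px('scene',p)-[190,150])*4+1.5
t=np.array(s['tool_pos']);o=2.3*np.array([-.27,.96,0])
print('tcp',f(t),'foot',f(t+o-[0,0,11]),'tip',f(t+o-[0,0,73]),'ports',f([549.2,-152.9,100]),f([538.7,-242.6,100]), 'x',f(t+o-[-10,0,73]),'y',f(t+o-[0,-10,73]))
E
```

```text
time_s: 6.45
tool_pos: [548.6, -154.5, 187.3]
tcp_rot: [-179.9, -0.1, 105.5]
force: [-0.9, 0.1, -0.0]
opening: 19.7
grasp_force: 30.0
shift [-0.9  0.8 -0.7] dr [-0.002 -0.002 -0.   ] at [ 548.6 -154.5  187.3] [-1.799e+02 -1.000e-01  1.055e+02] F [-0.9  0.1 -0. ] 6.45
tcp [252.88119122 309.11464748] foot [257.34767265 321.2670212 ] tip [268.20658349 400.59403497] ports [271.18973093 419.62085625] [132.77283374 495.84975576] x [279.79761419 409.82195981] y [281.86691176 391.34551386]
```

View pics/e.png

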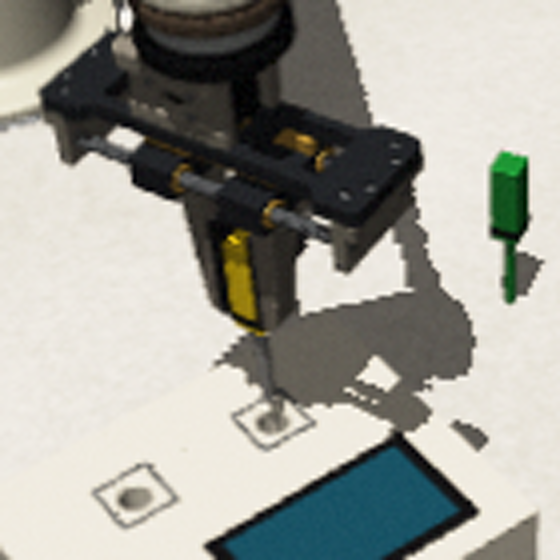

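Run:
```python
from h import *
im=snap('scene')
cv2.imwrite('pics/f.png',cv2.resize(im[225:265,240:280][...,::-1],None,fx=14,fy=14,interpolation=cv2.INTER_NEAREST))
t=np.array(arm.read_state()['tool_pos']);o=2.3*np.array([-.27,.96,0])
f=lambda p:(w2px('scene',p)-[240,225])*14+7
print([f(t+o-[0,0,h]) for h in(11,40,65,73)],f([549.2,-152.9,100]),np.array(arm.camera_model('scene')['world_from_camera']),arm.camera_model('scene')['fx'])
```

```text
[array([203.92230208,  72.46087816]), array([222.06229826, 205.5698198 ]), array([237.19783617, 316.21350108]), array([241.94607208, 350.84614754])] [250.91405826 420.42299687] [[ 7.10219619e-01  4.95108120e-01 -5.00455835e-01  1.16483489e+03]
 [ 7.03974994e-01 -5.02221166e-01  5.02188320e-01 -5.74805563e+02]
 [-2.70199789e-03 -7.08972391e-01 -7.05231060e-01  8.95763900e+02]
 [ 0.00000000e+00  0.00000000e+00  0.00000000e+00  1.00000000e+00]] 481.05164192603837
```

View pics/f.png

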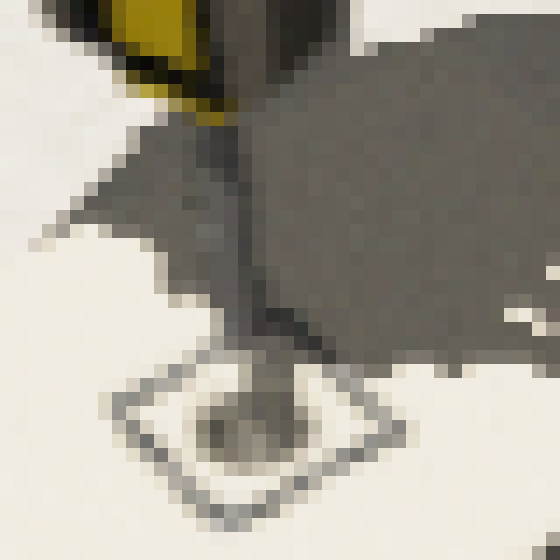

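The pin lies on the predicted line to within about 1–2 px and sits over port_1 (hole at about (255,430) in the crop). Lowering with a 1 mm correction.

```bash
python3 -m creep '{"translation":[[-1,0,0],[-1,0,6],[-1,0,12],[-1,0,18],[-1,0,24],[-1,0,30],[-1,0,30],[-1,0,30]],"dr":[[0,0,0],[0,0,0],[0,0,0],[0,0,0],[0,0,0],[0,0,0],[0,0,0],[0,0,0]]}'
```

```text
time_s: 7.35
tool_pos: [549.7, -156.0, 158.4]
tcp_rot: [-180.0, -0.0, 105.5]
force: [0.2, -0.1, 0.3]
opening: 19.9
grasp_force: 30.0
```

```bash
python3 -m creep '{"translation":[[0,0,7],[0,0,14],[0,0,22],[0,0,22],[0,0,22]],"dr":[[0,0,0],[0,0,0],[0,0,0],[0,0,0],[0,0,0]]}'; for i in 1; do python3 -m creep '{"translation":[[0,0,1.5],[0,0,3],[0,0,3],[0,0,3]],"dr":[[0,0,0],[0,0,0],[0,0,0],[0,0,0]]}'; done
```

```text
time_s: 7.85
tool_pos: [549.5, -155.9, 136.1]
tcp_rot: [-180.0, -0.0, 105.5]
force: [0.4, -0.2, -1.1]
opening: 19.6
grasp_force: 30.0
time_s: 8.25
tool_pos: [549.8, -156.0, 133.7]
tcp_rot: [180.0, 0.0, 105.5]
force: [-0.0, 0.2, -1.3]
opening: 19.7
grasp_force: 30.0
```

```bash
python3 -m creep '{"translation":[[0,0,1],[0,0,2],[0,0,2],[0,0,2]],"dr":[[0,0,0],[0,0,0],[0,0,0],[0,0,0]]}'
```

```text
time_s: 8.65
tool_pos: [550.0, -156.1, 132.0]
tcp_rot: [180.0, 0.0, 105.5]
force: [-1.3, 0.6, 2.5]
opening: 19.5
grasp_force: 30.0
```

Contact begins. Push 2 mm more.

```bash
python3 -m creep '{"translation":[[0,0,1],[0,0,2],[0,0,2],[0,0,2]],"dr":[[0,0,0],[0,0,0],[0,0,0],[0,0,0]]}'; python3 -c "
from h import *
go([550,-156,130],105.5)"
```

```text
time_s: 9.05
tool_pos: [550.0, -156.1, 129.9]
tcp_rot: [180.0, 0.0, 105.5]
force: [0.2, 0.4, 3.6]
opening: 19.9
grasp_force: 30.0
shift [ 0.1  0.  -0.1] dr [ 0.     0.    -0.001] at [ 550.  -156.1  129.9] [180.    0.  105.5] F [0.2 0.4 3.6] 9.05
```

```bash
python3 -m creep '{"translation":[[0,0,1],[0,0,2],[0,0,3],[0,0,3],[0,0,3]],"dr":[[0,0,0],[0,0,0],[0,0,0],[0,0,0],[0,0,0]]}';  python3 -m creep '{"translation":[[0,0,1],[0,0,2],[0,0,3],[0,0,3],[0,0,3]],"dr":[[0,0,0],[0,0,0],[0,0,0],[0,0,0],[0,0,0]]}'
```

```text
time_s: 9.55
tool_pos: [550.0, -156.1, 126.9]
tcp_rot: [180.0, 0.0, 105.5]
force: [-1.2, 1.3, 6.6]
opening: 19.8
grasp_force: 30.0
time_s: 10.05
tool_pos: [550.1, -156.2, 124.4]
tcp_rot: [180.0, 0.0, 105.5]
force: [-1.3, 0.2, 8.5]
opening: 19.8
grasp_force: 30.0
```

Spring curve of the live switch; add 1.5 mm to seat it on the stop.

```bash
python3 -m creep '{"translation":[[0,0,1],[0,0,1.5],[0,0,1.5],[0,0,1.5],[0,0,1.5]],"dr":[[0,0,0],[0,0,0],[0,0,0],[0,0,0],[0,0,0]]}'
```

```text
time_s: 10.55
tool_pos: [550.3, -156.3, 124.2]
tcp_rot: [180.0, 0.1, 105.5]
force: [-3.7, 1.6, 14.2]
opening: 19.7
grasp_force: 30.0
```

```bash
python3 -m creep '{"translation":[[0,0,0],[0,0,0],[0,0,0]],"dr":[[0,0,0],[0,0,0],[0,0,0]]}'; python3 -c "
from workcell import arm
print(arm.close_job())"
```

```text
time_s: 10.85
tool_pos: [550.3, -156.3, 124.1]
tcp_rot: [180.0, 0.1, 105.5]
force: [-3.7, 2.4, 14.0]
opening: 19.6
grasp_force: 30.0
the job is handed in; nothing more can be done
None
```

The job is handed in at 10.9 s: port_1 holds the live switch, which gave from about 2.5 N and stopped at about 8 mm, and the gripped tool was holding it there with about 14 N; the hand-in returned no verdict.

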